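Seat the divider comb in its slotted rail and lock it

TASK

Pick up the blue six-toothed divider comb and lower it into the slotted aluminium rail of the rack so that every tooth enters its own slot, then press it gently against the stiff lifter until it is fully home, its spine flush on the rail. The rail is clamped somewhere off the rack's middle, so find the slots by feel and do not force the teeth. Then, with the comb home, swing the yellow clip fully over the comb's end to lock it, and leave everything released.

Things in the scene. Friction and masses are not known exactly. Their poses are not given: they have to be found in the camera images.
- comb: blue divider comb, 0.12 kg, standing on its teeth at the start; origin at the tooth tips' level, below its centre; z up, y along the teeth. Six teeth 20 mm long, 5 mm wide in y, 12 mm thick in x, pitch 17 mm, symmetrical (a half turn makes no difference). Above them a spine 98 long, 14 thick, 12 mm tall (20 to 32 mm up); its top beside the tab forms two shoulders.
- comb_grip (a point): centre of the comb's grip tab, 47 mm above the tooth tips, axes as the comb's. Tab 14 mm thick in x, 28 mm long in y, from 32 to 62 mm above the tips. Grip it from above across the 14 mm.
- rack: fixed rack: dark base plate 80 x 190 x 8 mm (x, y, z), origin under its centre. On it an aluminium rail, 42 x 120 mm, with a 10 mm top plate with six through slots in a row along y: pitch 17 mm, each 6.6 mm wide in y, 17 mm in x, mouth chamfered 0.7 mm. More than 25 N between comb and rack, in any direction, bends the teeth: touch and press gently.
- rack_top (a point): above the base plate's centre, level with the rail's top face, 32 mm above the worktop. Slots are centred on it in x, but ALONG y the rail is clamped up to 7.5 mm either way from it; not measured: see or feel it. On lands the teeth stop at the top face, in slots 10 mm deeper at the lifter. The rail stays clamped but sits on rubber: it gives 1 mm per 6 N downward and springs back. Fully home, the spine rests on the rail, comb_grip 27 mm above.
- lifter (a joint): black lifter bar under the slots: how far it is pushed down (m). 0 at the start (its face 10 mm below the rail's top face), 0.010 with the comb fully home. It resists with a steady friction of about 7 N, has no spring, stays where it is left, and does not sink under the comb's own weight.
- clip (a joint): angle of the yellow swing clip (rad): 0 closed, at a stop, its arm along the rack's +y over the comb's end; grows counter-clockwise from above; 1.1 to 1.6 at the start (arm towards the rack's -x). Stays where it is left; moves with about 1.5 N at its post. Its underside is 46 mm above the worktop, 2 mm above the shoulder of a comb fully home; it cannot pass over one that is not.
- clip_post (a point): middle of the black upright post on the clip's arm, 36 mm from the pivot; post 10 mm in diameter, from 50 to 74 mm above the worktop. Push it sideways or pinch it. The yellow arm is 14 mm wide, 4 mm thick and ends 50 mm from the pivot.
- clip_pivot (a point): the clip's upright pivot axis, 82 mm to the -y side of rack_top along the row, 48 mm above the worktop

How it is judged:
By the outcome, as a careful person would: the job done as asked, in the order asked, and still so for the second after the job is handed in, with the robot touching nothing.
It also fails if it takes over 67 s, if anything falls off the work surface, if the arm or the gripper's body presses on something with over 40 N, if the wrist force passes 120 N, or if a joint passes its speed limit or range.

ROBOT

A 7-joint arm with a two-finger parallel gripper is mounted at the origin on a cart in front of the work surface, level with it; the furniture and walls round the work are solid. World frame = base frame: x ahead of the robot, y to its left, z up, the work surface at z = 0. Lengths are in m, angles in rad, forces in N, time in s.
With the tool pointing down it reaches from about 0.4 to 0.9 m from the base axis. Payload 5.6 kg.
Tool frame: the origin (TCP) lies on the centre line of the jaws, within the pads' length; the fingertips stand 8 mm ahead of it and the grasp point (between the pads) lies 11 mm behind it (arm.tip_reach is the distance from the TCP to the fingertips, in m); z points along the fingers, y is the line along which they close (so a half turn about z gives the same grasp; the last joint's range is limited). The gripper opens to 92 mm and grips with 3 to 60 N. Pads are 20 mm wide; open, the fingers measure 128 mm over their backs; the gripper's body (75 mm by 189 mm) begins 69 mm behind the grasp point.
Start: joints at [-1.183, 0.468, -0.012, 1.603, 0.006, 1.071, -0.056], TCP at [0.271, 0.591, 0.223] pointing down, gripper open.
Joint ranges: [-2.53, 2.53], [-0.31, 2.02], [-1.57, 1.55], [0.28, 2.44], [-1.29, 4.43], [0.15, 1.84], [-2.92, 2.92]. Speed limits (rad/s): [2.57, 2.57, 3.14, 3.14, 3.14, 3.14, 3.14].

INTERFACE

Orientations are given as a 3x3 rotation matrix whose columns are the frame's x, y, z axes.
In Python, from plant import arm gives the robot as it stands.
- The arm moves only by the tool move_arm, never from a script. Its argument "rows" is a list of rows, each an object of numbers: "hand": the closure, from -1 (fully open) to 1 (shut); "x", "y", "z": the shift along the world's x, y, z scaled (see below); "wx", "wy", "wz": the turn, a rotation vector about the world's x, y, z scaled (see below). In form: [{"hand": .., "x": .., "y": .., "z": .., "wx": .., "wy": .., "wz": ..}, ...]. A call has exactly 8 rows; each row is the pose to reach, as a shift and turn from the pose commanded when the call began; what a row does not reach only later rows make up. The controller multiplies each number of a shift by 0.2 m and each number of a turn by pi/4 rad. A row lasts 1/12 s, in which the tool goes at most 41.7 mm and 7.16 degrees, less where a joint would pass 70% of its speed; a pose out of reach is approached as far as the arm can. A call with a number of a shift or a turn outside -1 to 1 is refused whole. A call with a gripper value outside its range is refused whole. The fingers move at their own pace and stop on an object; the grip force is fixed at half the most. Time passes only in rows, so rows that repeat a pose let the fingers close, or fill a call up. It gives the time, the measured TCP pose, the force, the opening and the grip force at its end, in the units of the state.
- arm.state(): the state, without advancing time (a new reading comes with each control period).
- arm.grab_frame(name): name is "scene" or "top" or "wrist"; returns the picture (420x560x3 uint8, red, green, blue); there is no depth.
- arm.camera_params(name): a dict with "intrinsics" (3x3 intrinsics, pixels), "T" (4x4, takes a point from camera to world coordinates). Camera axes: x right, y down, z forward; pixel columns grow to the right and rows downward; lengths in m; the calibration is good to about 2 mm. A picture is of the moment at which its call begins: read the wrist's pose just before it. camera_params takes no time and is no camera call; for the wrist camera it gives the pose at the moment of the call.
- arm.sign_off(): hands the job in; it is judged then, once.
The state is a dict: "t": time; "qpos": joint angles; "dq": joint speeds; "tau": joint torques, N m; "tool_pos": TCP position; "orientation": TCP orientation; "wrist_force": force on the tool from outside, world axes, zero at the start; "moment": the same for the moment, N m; "gripper_width": finger opening in m; "grip_force": force on a finger pad.
Only numpy, scipy, OpenCV 4.12 (cv2) and the standard library are available. Lean on these libraries where they do the work, as an engineer would, in place of code of your own. Each camera call takes 0.05 s, during which the arm holds its last target. There are 200 camera calls.

## Working session

There is one attempt and no reset: what is moved stays moved. The work goes in short steps, Python scripts to look and compute and a tool call to move; the robot and the scene stay as the last step left them, time stands still between calls to the robot, and variables do not carry over. Pictures are saved under pics/ and viewed, at most 10 in all, crops included, and the job is handed in when it is done.

Besides the shell and the picture viewer there is one more tool, called by a JSON object that holds its "fn" and its "kwargs", one argument or row to a line. move_arm: Moves the arm, as the interface text tells. Its arguments: {"type":"object","properties":{"rows":{"type":"array","items":{"type":"object","properties":{"hand":{"type":"number"},"x":{"type":"number"},"y":{"type":"number"},"z":{"type":"number"},"wx":{"type":"number"},"wy":{"type":"number"},"wz":{"type":"number"}}}}},"required":["rows"]}

```bash
mkdir -p pics; ls; cat > h.py <<'E'
import numpy as np, cv2
from plant import arm
def save(n,im): cv2.imwrite('pics/'+n,im[:,:,::-1])
def ray(cp,u,v,z):
    K=np.array(cp["intrinsics"]);T=np.array(cp["T"])
    d=T[:3,:3]@np.linalg.solve(K,[u,v,1.]);o=T[:3,3]
    return o+d*(z-o[2])/d[2]
def proj(cp,p):
    K=np.array(cp["intrinsics"]);T=np.array(cp["T"])
    q=K@(T[:3,:3].T@(np.array(p)-T[:3,3]));return q[:2]/q[2]
E
python3 - <<'E'
from h import *
s=arm.state();print(s['t'],s['tool_pos'],s['orientation'],s['gripper_width'],arm.tip_reach)
a=arm.grab_frame('scene');b=arm.grab_frame('top')
save('s0.png',a);save('t0.png',b)
for n in('scene','top'):
    c=arm.camera_params(n);print(n,np.round(c['T'],3).tolist(),np.round(c['intrinsics'],1).tolist())
E
```

```text
pics
0.0 [0.27125934 0.59007638 0.22162944] [[-9.08586390e-01  4.17696492e-01 -6.42693181e-04]
 [ 4.17696973e-01  9.08584899e-01 -1.64909927e-03]
 [-1.04881663e-04 -1.76680015e-03 -9.99998434e-01]] 0.09178368505815677 0.008
scene [[0.864, -0.265, 0.429, 0.168], [-0.503, -0.426, 0.752, -0.573], [-0.016, -0.865, -0.501, 0.518], [0.0, 0.0, 0.0, 1.0]] [[415.3, 0.0, 278.4], [0.0, 415.3, 213.1], [0.0, 0.0, 1.0]]
top [[0.028, -0.992, 0.124, 0.454], [-0.999, -0.03, -0.014, 0.101], [0.017, -0.124, -0.992, 1.015], [0.0, 0.0, 0.0, 1.0]] [[455.4, 0.0, 281.2], [0.0, 455.4, 202.5], [0.0, 0.0, 1.0]]
```

View pics/t0.png

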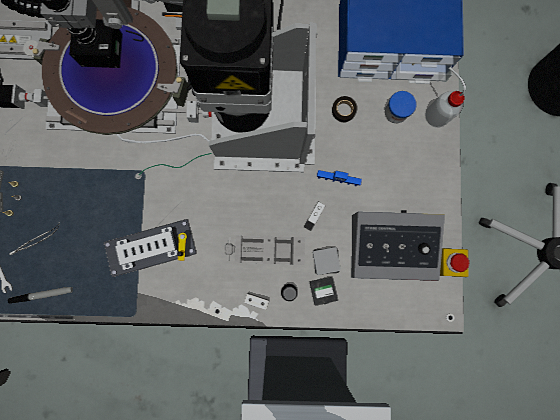

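View pics/s0.png

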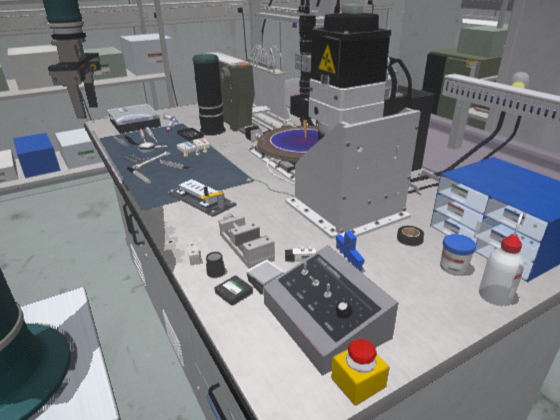

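Top view: the rack lies around (152,247) with the yellow clip at (182,246) on its -y end. The comb is at (340,178), close to the grey machine bracket at (315,165). Measuring both by colour.

```bash
python3 - <<'E'
from h import *
b=cv2.imread('pics/t0.png');c=arm.camera_params('top')
hsv=cv2.cvtColor(b,cv2.COLOR_BGR2HSV)
def blobs(m,box):
    x0,y0,x1,y1=box;k=np.zeros_like(m);k[y0:y1,x0:x1]=m[y0:y1,x0:x1]
    cs,_=cv2.findContours(k,cv2.RETR_EXTERNAL,cv2.CHAIN_APPROX_NONE)
    return sorted(cs,key=cv2.contourArea)[::-1]
blue=cv2.inRange(hsv,(100,120,60),(130,255,255))
cs=blobs(blue,(305,160,375,195))
def rect(ct,z,n):
    p=np.array([ray(c,u,v,z)[:2] for u,v in ct[:,0,:]],np.float32)
    r=cv2.minAreaRect(p*1000);bx=cv2.boxPoints(r)
    print(n,np.round(r[0],1),np.round(r[1],1),round(r[2],1),'px',cv2.contourArea(ct))
pts=np.vstack(cs);print(len(cs));rect(pts,.032,'comb')
yel=cv2.inRange(hsv,(20,120,100),(35,255,255))
rect(np.vstack(blobs(yel,(165,225,200,270))),.05,'clip')
dark=cv2.inRange(hsv,(0,0,0),(180,255,90))
white=cv2.inRange(hsv,(0,0,200),(180,60,255))
for z,m,n in((.032,white,'rail'),):
    q=blobs(m,(105,225,180,275));rect(q[0],z,n)
k=cv2.resize(b[210:285,95:205],None,fx=7,fy=7,interpolation=cv2.INTER_CUBIC)
cv2.imwrite('pics/rk.png',k)
k=cv2.resize(b[140:210,290:400],None,fx=5,fy=5,interpolation=cv2.INTER_CUBIC)
# bracket heights etc
for u,v in((315,30),(315,165),(306,172)): print(u,v,ray(c,u,v,0)[:2],ray(c,u,v,.15)[:2])
E
```

```text
6
comb [637.7 -37.8] [97.3 24.5] 80.3 px 339.0
clip [475.  293.4] [56.7 16.8] 3.1 px 136.5
rail [513.  326.9] [4.6 4.5] 47.3 px 3.0
315 30 [0.99305582 0.01842158] [0.91332202 0.03059363]
315 165 [0.668672   0.01241092] [0.63689028 0.0254715 ]
306 172 [0.65187763 0.03253277] [0.62257853 0.04261883]
```

View pics/rk.png

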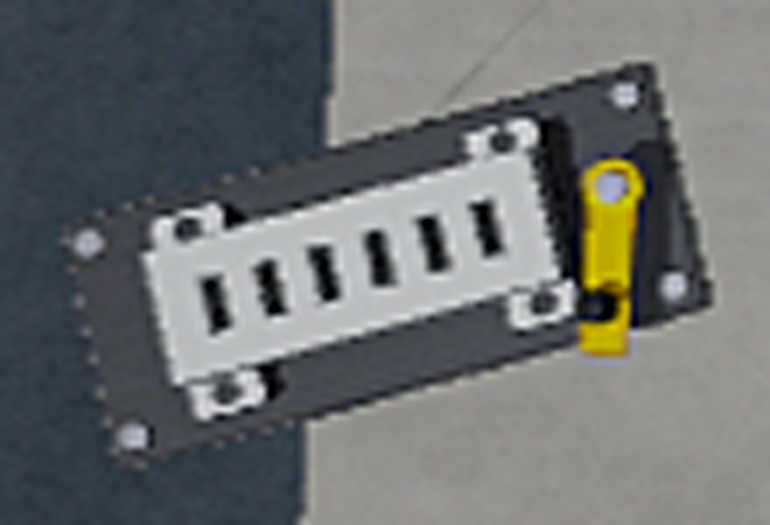

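The zoomed crop shows six dark slots from (215,305) to (490,228), the pivot at (610,185), the black post at (600,305) and four base screws. Converting these to world points.

```bash
python3 - <<'E'
from h import *
b=cv2.imread('pics/t0.png');c=arm.camera_params('top')
k=cv2.resize(b[210:285,95:205],None,fx=7,fy=7,interpolation=cv2.INTER_CUBIC)
g=cv2.cvtColor(k,cv2.COLOR_BGR2GRAY)
f=lambda p,z:ray(c,(p[0]+.5)/7-.5+95,(p[1]+.5)/7-.5+210,z)[:2]*1000
poly=np.array([[172,270],[530,170],[545,262],[190,362]])
m=np.zeros_like(g);cv2.fillPoly(m,[poly],255)
d=((g<120)&(m>0)).astype(np.uint8)
n,_,st,ce=cv2.connectedComponentsWithStats(d)
S=sorted([f(ce[i],.032) for i in range(1,n) if st[i,4]>200],key=lambda p:p[1]);S=np.array(S)
print(np.round(S,1),[st[i,4] for i in range(1,n)]);print('pitch',np.linalg.norm(np.diff(S,axis=0),axis=1))
mid=S.mean(0);e=(S[-1]-S[0]);e/=np.linalg.norm(e);print('slots mid',mid,'dir',e,np.degrees(np.arctan2(e[1],e[0])))
sc=np.array([f(p,.010) for p in((88,242),(625,95),(133,435),(675,285))]);print('screws',sc.round(1),sc.mean(0))
r=sc[[1,3]].mean(0)-sc[[0,2]].mean(0);print('rowdir',np.degrees(np.arctan2(-r[1],-r[0])))
print('pivot',f((610,185),.05),'post',f((600,303),.074))
C=sc.mean(0);print('pivot pred from center',C-82*e)
# comb: zoom
z=cv2.resize(b[150:205,300:380],None,fx=9,fy=9,interpolation=cv2.INTER_CUBIC);cv2.imwrite('pics/cb.png',z)
E
```

```text
[[483.6 335.6]
 [478.3 351.7]
 [473.2 367.9]
 [468.6 384.2]
 [463.4 400.3]
 [458.3 416.6]] [np.int32(1210), np.int32(1233), np.int32(1220), np.int32(1220), np.int32(1212), np.int32(1209)]
pitch [16.91159021 16.95773608 16.97981403 16.96139541 17.07962489]
slots mid [470.89197084 376.05601423] dir [-0.29813159  0.95452478] 107.34541677623736
screws [[476.3 464.5]
 [527.1 300.1]
 [417.2 446.2]
 [468.1 281.3]] [472.19274764 372.99082237]
rowdir 107.15155114046226
pivot [496.91121733 295.14930178] post [461.35294113 291.34369946]
pivot pred from center [496.63953827 294.71979051]
```

View pics/cb.png

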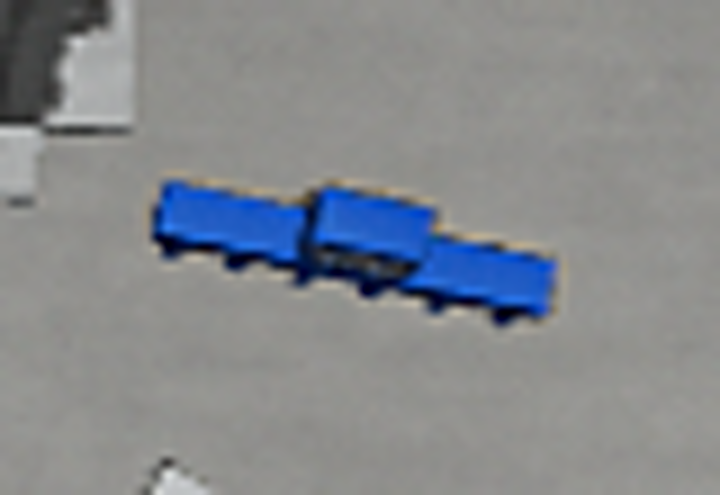

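The comb crop shows the tab's top corners at about (315,190), (438,208), (420,262), (308,240), with the bracket flange corner at (135,130). Next: check the clearance between bracket and gripper body, and the tab centre.

```bash
python3 - <<'E'
from h import *
b=cv2.imread('pics/t0.png');a=cv2.imread('pics/s0.png');c=arm.camera_params('top')
f=lambda p,z:ray(c,(p[0]+.5)/9-.5+300,(p[1]+.5)/9-.5+150,z)[:2]*1000
t=np.array([f(p,.062) for p in((315,190),(438,208),(420,262),(308,240))])
print('tab',t.round(1),t.mean(0))
L=np.array([f(p,.032) for p in((160,183),(158,237))]).mean(0);R=np.array([f(p,.032) for p in((555,255),(548,312))]).mean(0)
e=L-R;print('spine',(L+R)/2,np.linalg.norm(e),np.degrees(np.arctan2(e[1],e[0])))
A=cv2.resize(b[20:220,200:370],None,fx=2.35,fy=2.35);B=cv2.resize(a[90:280,280:430],(390,470))
cv2.imwrite('pics/br.png',np.hstack([A[:470],B]))
E
```

```text
tab [[644.5 -24.1]
 [641.1 -53.4]
 [628.  -49.2]
 [632.5 -22.6]] [636.53890245 -37.34867106]
spine [636.79853381 -38.08025997] 97.33229695252895 80.99550568858058
```

View pics/br.png

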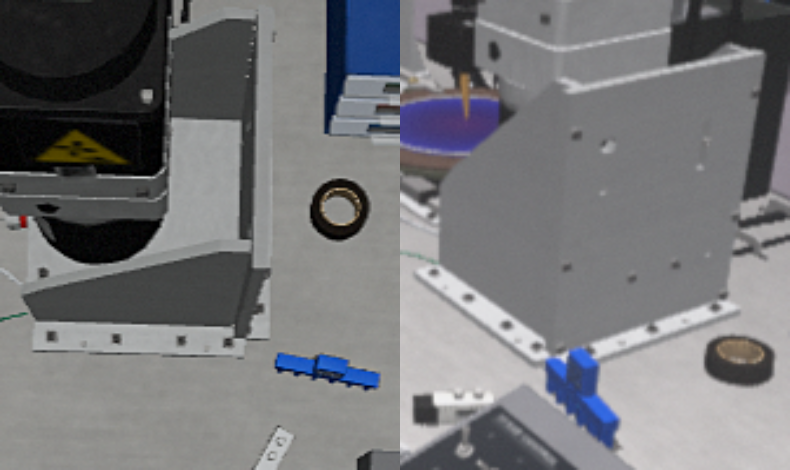

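```bash
python3 - <<'E'
from h import *
ct,cs=arm.camera_params('top'),arm.camera_params('scene')
P=lambda c:np.array(c['intrinsics'])@np.linalg.inv(np.array(c['T']))[:3]
x=cv2.triangulatePoints(P(ct),P(cs),np.array([[314.5],[134.]]),np.array([[343.5],[127.]]));x=x[:3,0]/x[3];print(x,proj(ct,x),proj(cs,x))
for z in(0,.005):print('base corner',ray(cs,280+153*150/390,90+350*190/470,z))
E
```

```text
[0.66667395 0.03758607 0.25740694] [313.95532271 134.7856278 ] [344.48617028 126.7742074 ]
base corner [0.68615343 0.05693687 0.        ]
base corner [0.68114739 0.05085518 0.005     ]
```

The bracket's side face is at y≈0.035, clear of the gripper body by over 35 mm. Moving to above the comb.

{"fn": "move_arm", "kwargs": {
  "rows": [
    {"hand":-1,"x":0.05,"y":-0.1,"z":0.03,"wx":0,"wy":0,"wz":-0.06},
    {"hand":-1,"x":0.11,"y":-0.21,"z":0.06,"wx":0,"wy":0,"wz":-0.12},
    {"hand":-1,"x":0.17,"y":-0.32,"z":0.1,"wx":0,"wy":0,"wz":-0.18},
    {"hand":-1,"x":0.22,"y":-0.43,"z":0.15,"wx":0,"wy":0,"wz":-0.25},
    {"hand":-1,"x":0.28,"y":-0.53,"z":0.15,"wx":0,"wy":0,"wz":-0.31},
    {"hand":-1,"x":0.33,"y":-0.64,"z":0.15,"wx":0,"wy":0,"wz":-0.37},
    {"hand":-1,"x":0.39,"y":-0.75,"z":0.15,"wx":0,"wy":0,"wz":-0.43},
    {"hand":-1,"x":0.445,"y":-0.85,"z":0.15,"wx":0,"wy":0,"wz":-0.5}
  ]
}}

```text
t: 0.77
tool_pos: [0.3609, 0.4189, 0.2524]
orientation: [[-0.677, 0.736, -0.0], [0.736, 0.677, -0.001], [-0.0, -0.001, -1.0]]
wrist_force: [0.4, 0.2, 1.5]
gripper_width: 0.0921
grip_force: 0.0
```

{"fn": "move_arm", "kwargs": {
  "rows": [
    {"hand":-1,"x":0.05,"y":-0.1,"z":0,"wx":0,"wy":0,"wz":-0.06},
    {"hand":-1,"x":0.1,"y":-0.2,"z":0,"wx":0,"wy":0,"wz":-0.12},
    {"hand":-1,"x":0.15,"y":-0.3,"z":0,"wx":0,"wy":0,"wz":-0.18},
    {"hand":-1,"x":0.2,"y":-0.4,"z":0,"wx":0,"wy":0,"wz":-0.25},
    {"hand":-1,"x":0.25,"y":-0.5,"z":0,"wx":0,"wy":0,"wz":-0.31},
    {"hand":-1,"x":0.3,"y":-0.6,"z":0,"wx":0,"wy":0,"wz":-0.37},
    {"hand":-1,"x":0.35,"y":-0.7,"z":0,"wx":0,"wy":0,"wz":-0.43},
    {"hand":-1,"x":0.4,"y":-0.8,"z":0,"wx":0,"wy":0,"wz":-0.5}
  ]
}}

```text
t: 1.43
tool_pos: [0.4414, 0.2586, 0.2526]
orientation: [[-0.342, 0.94, 0.0], [0.94, 0.342, 0.0], [0.0, 0.0, -1.0]]
wrist_force: [0.1, -0.7, -0.7]
gripper_width: 0.092
grip_force: 0.0
```

{"fn": "move_arm", "kwargs": {
  "rows": [
    {"hand":-1,"x":0.03,"y":-0.1,"z":0,"wx":0,"wy":0,"wz":-0.06},
    {"hand":-1,"x":0.05,"y":-0.2,"z":0,"wx":0,"wy":0,"wz":-0.12},
    {"hand":-1,"x":0.08,"y":-0.3,"z":0,"wx":0,"wy":0,"wz":-0.18},
    {"hand":-1,"x":0.1,"y":-0.4,"z":0,"wx":0,"wy":0,"wz":-0.25},
    {"hand":-1,"x":0.13,"y":-0.5,"z":0,"wx":0,"wy":0,"wz":-0.31},
    {"hand":-1,"x":0.15,"y":-0.6,"z":0,"wx":0,"wy":0,"wz":-0.37},
    {"hand":-1,"x":0.18,"y":-0.7,"z":0,"wx":0,"wy":0,"wz":-0.43},
    {"hand":-1,"x":0.2,"y":-0.8,"z":0,"wx":0,"wy":0,"wz":-0.5}
  ]
}}

```text
t: 2.1
tool_pos: [0.481, 0.0986, 0.2527]
orientation: [[0.043, 0.999, 0.0], [0.999, -0.043, 0.0], [0.0, 0.0, -1.0]]
wrist_force: [-0.4, 0.3, 0.3]
gripper_width: 0.0923
grip_force: 0.0
```

{"fn": "move_arm", "kwargs": {
  "rows": [
    {"hand":-1,"x":0.03,"y":-0.1,"z":0,"wx":0,"wy":0,"wz":-0.02},
    {"hand":-1,"x":0.05,"y":-0.2,"z":0,"wx":0,"wy":0,"wz":-0.04},
    {"hand":-1,"x":0.08,"y":-0.3,"z":0,"wx":0,"wy":0,"wz":-0.06},
    {"hand":-1,"x":0.1,"y":-0.4,"z":0,"wx":0,"wy":0,"wz":-0.08},
    {"hand":-1,"x":0.13,"y":-0.5,"z":0,"wx":0,"wy":0,"wz":-0.1},
    {"hand":-1,"x":0.15,"y":-0.6,"z":0,"wx":0,"wy":0,"wz":-0.12},
    {"hand":-1,"x":0.18,"y":-0.7,"z":0,"wx":0,"wy":0,"wz":-0.15},
    {"hand":-1,"x":0.2,"y":-0.7,"z":0,"wx":0,"wy":0,"wz":-0.15}
  ]
}}

```text
t: 2.77
tool_pos: [0.5206, -0.0449, 0.2529]
orientation: [[0.165, 0.986, 0.001], [0.986, -0.165, -0.002], [-0.002, 0.001, -1.0]]
wrist_force: [-0.4, -0.4, 0.1]
gripper_width: 0.0918
grip_force: 0.0
```

{"fn": "move_arm", "kwargs": {
  "rows": [
    {"hand":-1,"x":0.1,"y":0,"z":-0.05,"wx":0,"wy":0,"wz":0},
    {"hand":-1,"x":0.2,"y":0,"z":-0.1,"wx":0,"wy":0,"wz":0},
    {"hand":-1,"x":0.3,"y":0,"z":-0.15,"wx":0,"wy":0,"wz":0},
    {"hand":-1,"x":0.4,"y":0,"z":-0.2,"wx":0,"wy":0,"wz":0},
    {"hand":-1,"x":0.48,"y":0,"z":-0.25,"wx":0,"wy":0,"wz":0},
    {"hand":-1,"x":0.54,"y":0,"z":-0.3,"wx":0,"wy":0,"wz":0},
    {"hand":-1,"x":0.56,"y":0,"z":-0.3,"wx":0,"wy":0,"wz":0},
    {"hand":-1,"x":0.56,"y":0,"z":-0.3,"wx":0,"wy":0,"wz":0}
  ]
}}

```text
t: 3.43
tool_pos: [0.6326, -0.0395, 0.1917]
orientation: [[0.156, 0.988, -0.002], [0.988, -0.156, -0.001], [-0.001, -0.001, -1.0]]
wrist_force: [0.4, 0.2, 0.8]
gripper_width: 0.092
grip_force: 0.0
```

```bash
cat >> h.py <<'E'
def st():
    s=arm.state();R=np.array(s['orientation'])
    print('t %.2f'%s['t'],'pos',np.round(np.array(s['tool_pos'])*1000,1),'yawY %.2f'%np.degrees(np.arctan2(R[1,1],R[0,1])),'tilt',np.round(R[:2,2],4),'F',np.round(s['wrist_force'],2),'M',np.round(s['moment'],2),'w %.1f'%(s['gripper_width']*1000),'g',np.round(s['grip_force'],1))
    return s
E
python3 - <<'E'
from h import *
st();c=arm.camera_params('wrist');a=arm.grab_frame('wrist');save('w1.png',a);np.savez('w1.npz',K=c['intrinsics'],T=c['T'])
print(proj(c,(.6367,-.0377,.062)),np.round(c['T'],3).tolist())
E
```

```text
t 3.43 pos [632.6 -39.5 191.7] yawY -8.97 tilt [-0.0016 -0.0006] F [0.45 0.15 0.81] M [-0.11  0.09 -0.03] w 92.0 g 0.0
[284.1759687  197.22272053] [[0.988, -0.149, -0.047, 0.647], [-0.157, -0.942, -0.296, 0.045], [-0.0, 0.3, -0.954, 0.353], [0.0, 0.0, 0.0, 1.0]]
```

View pics/w1.png

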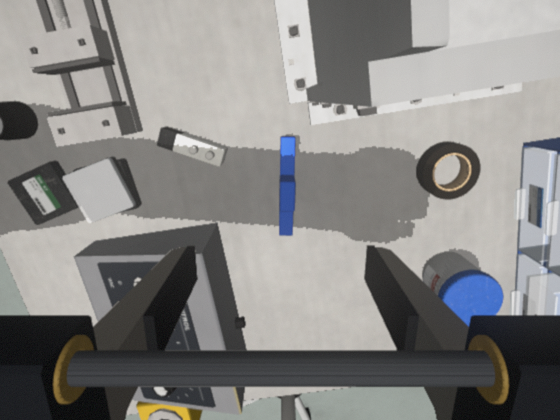

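The wrist view shows the comb upright at about (287,137)–(287,235), close to the predicted tab centre (284,197). The control box corner is at (215,225). Checking both before descending.

```bash
python3 - <<'E'
from h import *
w=np.load('w1.npz');c={'intrinsics':w['K'],'T':w['T']};b=cv2.imread('pics/w1.png')
h=cv2.cvtColor(b,cv2.COLOR_BGR2HSV);m=cv2.inRange(h,(100,120,40),(130,255,255))
for v in range(134,242,4):
    q=np.where(m[v,260:310])[0]+260
    if len(q):print(v,q.min(),q.max(),b[v,int(q.mean())].tolist(),end='; ')
print()
# spine ends: two faces
for p,z in(((287.5,137),.032),((286.5,235),.032)):print(ray(c,*p,z))
ct,cs=arm.camera_params('top'),arm.camera_params('scene')
P=lambda c:np.array(c['intrinsics'])@np.linalg.inv(np.array(c['T']))[:3]
x=cv2.triangulatePoints(P(c),P(ct),np.array([[215.],[225.]]),np.array([[353.],[212.]]));x=x[:3,0]/x[3];print(x,proj(c,x),proj(ct,x))
E
```

```text
138 281 294 [231, 130, 81]; 142 281 294 [234, 137, 84]; 146 281 294 [235, 136, 84]; 150 280 294 [234, 134, 82]; 154 281 294 [230, 130, 79]; 158 281 293 [154, 83, 56]; 162 281 293 [154, 82, 55]; 166 281 293 [155, 84, 56]; 170 281 293 [153, 82, 55]; 174 281 293 [134, 74, 50]; 178 281 293 [90, 55, 43]; 182 280 294 [135, 71, 50]; 186 280 294 [153, 82, 52]; 190 280 294 [153, 80, 52]; 194 280 294 [153, 80, 51]; 198 280 294 [153, 82, 55]; 202 280 294 [151, 79, 53]; 206 280 293 [151, 79, 51]; 210 280 293 [147, 80, 56]; 214 280 292 [153, 82, 55]; 218 280 292 [153, 83, 57]; 222 280 292 [151, 81, 56]; 226 280 291 [152, 82, 59]; 230 280 291 [153, 84, 58]; 234 280 291 [154, 92, 72]; 
[0.64750242 0.01005355 0.032     ]
[ 0.63194207 -0.08536254  0.032     ]
[ 0.56114817 -0.07032897  0.01952532] [216.29535049 227.04146698] [352.40762549 212.25603458]
```

{"fn": "move_arm", "kwargs": {
  "rows": [
    {"hand":-0.2,"x":0.027,"y":0.009,"z":-0.1,"wx":0,"wy":0,"wz":0},
    {"hand":-0.2,"x":0.027,"y":0.009,"z":-0.2,"wx":0,"wy":0,"wz":0},
    {"hand":-0.2,"x":0.027,"y":0.009,"z":-0.3,"wx":0,"wy":0,"wz":0},
    {"hand":-0.2,"x":0.027,"y":0.009,"z":-0.4,"wx":0,"wy":0,"wz":0},
    {"hand":-0.2,"x":0.027,"y":0.009,"z":-0.5,"wx":0,"wy":0,"wz":0},
    {"hand":-0.2,"x":0.027,"y":0.009,"z":-0.6,"wx":0,"wy":0,"wz":0},
    {"hand":-0.2,"x":0.027,"y":0.009,"z":-0.7,"wx":0,"wy":0,"wz":0},
    {"hand":-0.2,"x":0.027,"y":0.009,"z":-0.77,"wx":0,"wy":0,"wz":0}
  ]
}}

```text
t: 4.15
tool_pos: [0.6371, -0.0374, 0.0381]
orientation: [[0.156, 0.988, -0.001], [0.988, -0.156, 0.0], [0.0, -0.001, -1.0]]
wrist_force: [-1.0, 0.8, 0.6]
gripper_width: 0.0551
grip_force: 0.0
```

{"fn": "move_arm", "kwargs": {
  "rows": [
    {"hand":0.5,"x":0,"y":0,"z":0,"wx":0,"wy":0,"wz":0},
    {"hand":0.6,"x":0,"y":0,"z":0,"wx":0,"wy":0,"wz":0},
    {"hand":0.7,"x":0,"y":0,"z":0,"wx":0,"wy":0,"wz":0},
    {"hand":1,"x":0,"y":0,"z":0,"wx":0,"wy":0,"wz":0},
    {"hand":1,"x":0,"y":0,"z":0,"wx":0,"wy":0,"wz":0},
    {"hand":1,"x":0,"y":0,"z":0,"wx":0,"wy":0,"wz":0},
    {"hand":1,"x":0,"y":0,"z":0,"wx":0,"wy":0,"wz":0},
    {"hand":1,"x":0,"y":0,"z":0,"wx":0,"wy":0,"wz":0}
  ]
}}

```text
t: 4.82
tool_pos: [0.6384, -0.0376, 0.0394]
orientation: [[0.155, 0.988, 0.001], [0.988, -0.155, 0.0], [0.0, 0.001, -1.0]]
wrist_force: [0.5, 0.2, 4.8]
gripper_width: 0.0137
grip_force: 30.0
```

```bash
python3 -c "
from h import *
st()"
```

```text
t 4.82 pos [638.4 -37.6  39.4] yawY -8.93 tilt [0.0011 0.0002] F [0.5  0.24 4.79] M [0.01 0.32 0.04] w 13.7 g 30.0
```

Gripped at 13.7 mm. Lifting and carrying to the rack.

{"fn": "move_arm", "kwargs": {
  "rows": [
    {"hand":1,"x":0,"y":0,"z":0.05,"wx":0,"wy":0,"wz":0},
    {"hand":1,"x":0,"y":0,"z":0.15,"wx":0,"wy":0,"wz":0},
    {"hand":1,"x":0,"y":0,"z":0.28,"wx":0,"wy":0,"wz":0},
    {"hand":1,"x":0,"y":0,"z":0.41,"wx":0,"wy":0,"wz":0},
    {"hand":1,"x":-0.08,"y":0,"z":0.54,"wx":0,"wy":0,"wz":0},
    {"hand":1,"x":-0.2,"y":0,"z":0.66,"wx":0,"wy":0,"wz":0},
    {"hand":1,"x":-0.32,"y":0,"z":0.76,"wx":0,"wy":0,"wz":0},
    {"hand":1,"x":-0.45,"y":0.05,"z":0.8,"wx":0,"wy":0,"wz":0}
  ]
}}

```text
t: 5.48
tool_pos: [0.5482, -0.03, 0.2016]
orientation: [[0.159, 0.987, 0.004], [0.987, -0.159, -0.001], [-0.0, 0.004, -1.0]]
wrist_force: [-0.2, 0.4, -0.5]
gripper_width: 0.0135
grip_force: 30.0
```

{"fn": "move_arm", "kwargs": {
  "rows": [
    {"hand":1,"x":-0.06,"y":0.12,"z":0,"wx":0,"wy":0,"wz":0.03},
    {"hand":1,"x":-0.1,"y":0.24,"z":0,"wx":0,"wy":0,"wz":0.07},
    {"hand":1,"x":-0.13,"y":0.36,"z":0,"wx":0,"wy":0,"wz":0.1},
    {"hand":1,"x":-0.15,"y":0.48,"z":0,"wx":0,"wy":0,"wz":0.14},
    {"hand":1,"x":-0.17,"y":0.6,"z":0,"wx":0,"wy":0,"wz":0.18},
    {"hand":1,"x":-0.19,"y":0.71,"z":0,"wx":0,"wy":0,"wz":0.22},
    {"hand":1,"x":-0.2,"y":0.81,"z":0,"wx":0,"wy":0,"wz":0.26},
    {"hand":1,"x":-0.2,"y":0.9,"z":0,"wx":0,"wy":0,"wz":0.29}
  ]
}}

```text
t: 6.15
tool_pos: [0.5073, 0.1539, 0.1989]
orientation: [[-0.074, 0.997, -0.0], [0.997, 0.074, 0.0], [0.0, -0.0, -1.0]]
wrist_force: [0.3, 0.1, -2.2]
gripper_width: 0.0138
grip_force: 30.0
```

{"fn": "move_arm", "kwargs": {
  "rows": [
    {"hand":1,"x":-0.02,"y":0.12,"z":0,"wx":0,"wy":0,"wz":0.03},
    {"hand":1,"x":-0.05,"y":0.24,"z":0,"wx":0,"wy":0,"wz":0.07},
    {"hand":1,"x":-0.07,"y":0.36,"z":0,"wx":0,"wy":0,"wz":0.1},
    {"hand":1,"x":-0.1,"y":0.48,"z":0,"wx":0,"wy":0,"wz":0.14},
    {"hand":1,"x":-0.12,"y":0.6,"z":0,"wx":0,"wy":0,"wz":0.18},
    {"hand":1,"x":-0.15,"y":0.71,"z":0,"wx":0,"wy":0,"wz":0.22},
    {"hand":1,"x":-0.17,"y":0.81,"z":0,"wx":0,"wy":0,"wz":0.26},
    {"hand":1,"x":-0.18,"y":0.9,"z":0,"wx":0,"wy":0,"wz":0.294}
  ]
}}

```text
t: 6.82
tool_pos: [0.4714, 0.3341, 0.1986]
orientation: [[-0.301, 0.954, -0.0], [0.954, 0.301, -0.0], [-0.0, -0.0, -1.0]]
wrist_force: [1.0, 0.3, -0.6]
gripper_width: 0.014
grip_force: 30.0
```

```bash
python3 -c "
from h import *
st()"
```

```text
t 6.82 pos [471.4 334.1 198.6] yawY 17.51 tilt [-0.0002 -0.0001] F [ 1.03  0.26 -0.62] M [-0.1   0.02 -0.01] w 14.0 g 30.0
```

{"fn": "move_arm", "kwargs": {
  "rows": [
    {"hand":1,"x":0,"y":0.08,"z":-0.1,"wx":0,"wy":0,"wz":0},
    {"hand":1,"x":0,"y":0.16,"z":-0.2,"wx":0,"wy":0,"wz":0},
    {"hand":1,"x":0,"y":0.21,"z":-0.3,"wx":0,"wy":0,"wz":0},
    {"hand":1,"x":0,"y":0.21,"z":-0.4,"wx":0,"wy":0,"wz":0},
    {"hand":1,"x":0,"y":0.21,"z":-0.47,"wx":0,"wy":0,"wz":0},
    {"hand":1,"x":0,"y":0.21,"z":-0.5,"wx":0,"wy":0,"wz":0},
    {"hand":1,"x":0,"y":0.21,"z":-0.5,"wx":0,"wy":0,"wz":0},
    {"hand":1,"x":0,"y":0.21,"z":-0.5,"wx":0,"wy":0,"wz":0}
  ]
}}

```text
t: 7.48
tool_pos: [0.4725, 0.3744, 0.0989]
orientation: [[-0.298, 0.955, 0.0], [0.955, 0.298, -0.0], [-0.0, 0.0, -1.0]]
wrist_force: [1.5, 1.3, -1.7]
gripper_width: 0.0138
grip_force: 30.0
```

```bash
python3 - <<'E'
from h import *
st();c=arm.camera_params('wrist');a=arm.grab_frame('wrist');save('w2.png',a);np.savez('w2.npz',K=c['intrinsics'],T=c['T'])
e=np.array([-.298,.9545])
for s in(-42.5,42.5,49,-49):
    p=np.array([.4709,.3761])+e*s/1000
    print(s,proj(c,(*p,.032)).round(1),proj(c,(*p,.0556)).round(1))
E
```

```text
t 7.48 pos [472.5 374.4  98.9] yawY 17.32 tilt [ 0.0004 -0.0001] F [ 1.49  1.25 -1.71] M [-0.1  -0.01 -0.06] w 13.8 g 30.0
-42.5 [278.4 275.8] [278.2 293. ]
42.5 [278.  161.7] [277.8 168.5]
49 [278.  151.9] [277.7 157.8]
-49 [278.4 283.6] [278.2 301.4]
```

View pics/w2.png

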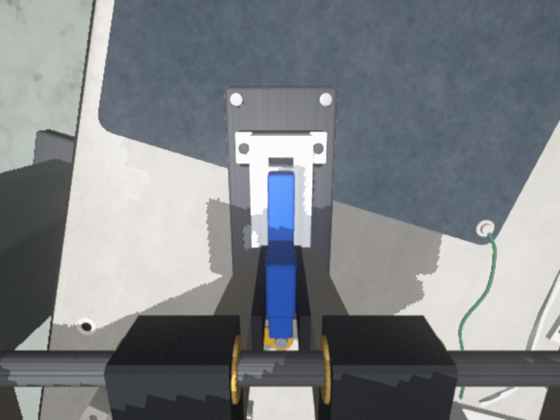

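The wrist view shows the +y end slot at about (281,161) and the comb's end at about (281,171), both along column 281. Measuring sub-pixel.

```bash
python3 - <<'E'
from h import *
w=np.load('w2.npz');c={'intrinsics':w['K'],'T':w['T']};b=cv2.imread('pics/w2.png')
for v in range(128,186,2):print(v,b[v,281].tolist(),end=' ')
print()
for v in(160,162,176,190,210,230):print(v,[int(x) for x in b[v,255:310].mean(1)])
o=np.array([.4725,.3744])*1000;e=np.array([-.298,.9545]);n=np.array([.9545,.298])
for z in(.0915,.0795,.0595):
  for v in(168,169,170,171,172):
    q=ray(c,281.5,v,z)[:2]*1000-o;print(z,v,q@e,q@n)
for v in(157,158,159,165,166):
    q=ray(c,281.,v,.032)[:2]*1000-o;print('slot',v,q@e,q@n)
k=cv2.resize(b[120:260,225:340],None,fx=4,fy=4,interpolation=cv2.INTER_CUBIC);cv2.imwrite('pics/w2z.png',k)
E
```

```text
128 [143, 137, 136] 130 [106, 103, 103] 132 [94, 93, 92] 134 [147, 143, 141] 136 [249, 249, 250] 138 [252, 252, 252] 140 [252, 252, 252] 142 [252, 252, 252] 144 [252, 252, 252] 146 [252, 252, 252] 148 [252, 252, 252] 150 [252, 252, 252] 152 [252, 252, 252] 154 [252, 252, 253] 156 [249, 249, 249] 158 [130, 126, 124] 160 [105, 100, 100] 162 [109, 103, 102] 164 [120, 114, 113] 166 [175, 169, 164] 168 [223, 220, 214] 170 [186, 165, 156] 172 [136, 95, 85] 174 [175, 105, 85] 176 [246, 144, 97] 178 [252, 160, 104] 180 [252, 162, 106] 182 [251, 159, 103] 184 [252, 159, 102] 
160 [252, 252, 252, 252, 252, 252, 252, 252, 252, 252, 252, 253, 248, 191, 110, 88, 100, 104, 103, 104, 103, 105, 103, 101, 103, 102, 101, 101, 99, 102, 101, 102, 99, 100, 101, 101, 98, 110, 183, 247, 253, 252, 252, 252, 252, 252, 252, 252, 252, 252, 252, 252, 252, 252, 252]
162 [252, 252, 252, 252, 252, 252, 252, 252, 252, 252, 252, 253, 248, 198, 117, 95, 102, 102, 103, 104, 104, 105, 103, 102, 102, 103, 104, 101, 102, 101, 103, 101, 100, 100, 102, 101, 95, 113, 191, 251, 253, 252, 252, 252, 252, 252, 252, 252, 252, 25
[... 1398 characters left out ...]
9.58047548125651 1.1388498504438247
0.0795 169 49.043110912093994 1.1386622334630843
0.0795 170 48.50480109801109 1.1384742864568644
0.0795 171 47.96554354272904 1.1382860085536597
0.0795 172 47.4253357411716 1.1380973988787892
0.0595 168 45.68122017743882 1.2124376683873173
0.0595 169 45.084404957472536 1.2122292946387927
0.0595 170 44.48653991660725 1.2120205543527558
0.0595 171 43.88762228239165 1.2118114465614307
0.0595 172 43.287649272603346 1.2116019702932777
slot 157 47.70647134221178 0.9846092951927371
slot 158 47.04083764736635 0.9840882999285709
slot 159 46.37404429826732 0.9835663969964397
slot 165 42.34876086520459 0.9804157848478581
slot 166 41.673764412480054 0.9798874613000911
```

View pics/w2z.png

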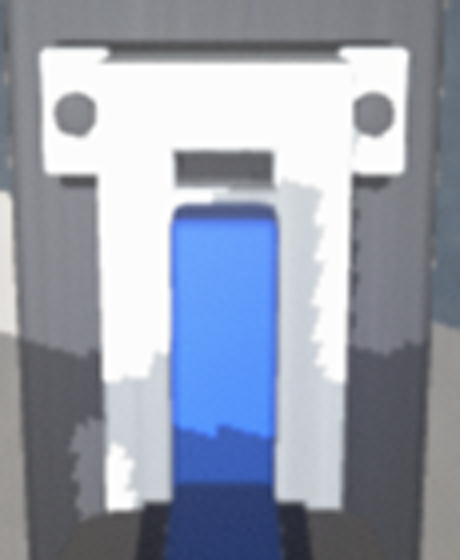

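Relative to the TCP along the row: comb centre about -0.6 mm, slots about +1.5 to 2.1 mm, and across the row they agree within 0.5 mm. So I shift about +2.3 mm along the row and lower to 6 mm above the rail.

{"fn": "move_arm", "kwargs": {
  "rows": [
    {"hand":1,"x":-0.002,"y":0.006,"z":-0.02,"wx":0,"wy":0,"wz":0},
    {"hand":1,"x":-0.0035,"y":0.011,"z":-0.04,"wx":0,"wy":0,"wz":0},
    {"hand":1,"x":-0.0035,"y":0.011,"z":-0.06,"wx":0,"wy":0,"wz":0},
    {"hand":1,"x":-0.0035,"y":0.011,"z":-0.08,"wx":0,"wy":0,"wz":0},
    {"hand":1,"x":-0.0035,"y":0.011,"z":-0.1,"wx":0,"wy":0,"wz":0},
    {"hand":1,"x":-0.0035,"y":0.011,"z":-0.1,"wx":0,"wy":0,"wz":0},
    {"hand":1,"x":-0.0035,"y":0.011,"z":-0.1,"wx":0,"wy":0,"wz":0},
    {"hand":1,"x":-0.0035,"y":0.011,"z":-0.1,"wx":0,"wy":0,"wz":0}
  ]
}}

```text
t: 8.2
tool_pos: [0.4713, 0.3766, 0.0786]
orientation: [[-0.298, 0.955, 0.0], [0.955, 0.298, -0.0], [-0.0, 0.0, -1.0]]
wrist_force: [0.7, -0.3, -1.6]
gripper_width: 0.0138
grip_force: 30.0
```

```bash
python3 - <<'E'
from h import *
st();c=arm.camera_params('wrist');a=arm.grab_frame('wrist');save('w3.png',a)
s=st();o=np.array(s['tool_pos'])[:2]*1000
b=a.astype(int)
e=np.array([-.298,.9545]);n=np.array([.9545,.298]);z0=s['tool_pos'][2]-.0394
for v in range(130,200):print(v,b[v,276:286].mean(0).astype(int).tolist(),end=' ')
print()
R=lambda u,v,z:[round(float(x),2) for x in((ray(c,u,v,z)[:2]*1000-o)@e,(ray(c,u,v,z)[:2]*1000-o)@n)]
for v in range(140,186,4):print(v,'rail',R(280.5,v,.032),'top',R(280.5,v,z0+.032),'bot',R(280.5,v,z0+.02))
k=cv2.resize(a[120:260,225:340],None,fx=4,fy=4,interpolation=cv2.INTER_CUBIC);save('w3z.png',k)
E
```

```text
t 8.20 pos [471.3 376.6  78.6] yawY 17.34 tilt [ 0.0001 -0.    ] F [ 0.72 -0.29 -1.58] M [-0.07  0.04  0.05] w 13.8 g 30.0
t 8.25 pos [471.3 376.7  78.7] yawY 17.34 tilt [0.0003 0.0001] F [ 0.8  -0.26 -1.55] M [-0.03  0.04 -0.  ] w 13.9 g 30.0
130 [137, 139, 145] 131 [138, 139, 146] 132 [139, 139, 146] 133 [139, 141, 147] 134 [140, 141, 148] 135 [137, 139, 145] 136 [121, 122, 127] 137 [97, 98, 101] 138 [89, 89, 91] 139 [102, 103, 105] 140 [134, 137, 140] 141 [145, 148, 152] 142 [163, 165, 168] 143 [227, 227, 228] 144 [253, 252, 252] 145 [254, 253, 253] 146 [253, 253, 253] 147 [253, 253, 253] 148 [253, 253, 253] 149 [253, 253, 253] 150 [253, 253, 253] 151 [253, 253, 253] 152 [253, 253, 253] 153 [253, 253, 253] 154 [253, 253, 253] 155 [253, 253, 253] 156 [253, 253, 253] 157 [253, 253, 253] 158 [253, 253, 253] 159 [253, 253, 253] 160 [253, 253, 253] 161 [253, 253, 253] 162 [253, 253, 253] 163 [253, 253, 253] 164 [254, 254, 254] 165 [253, 253, 253] 166 [218, 219, 222] 167 [134, 136, 142] 168 [100, 101, 108] 169 [96, 97, 106] 170 [93, 98, 118] 171 [92, 101, 136] 172 [92, 102, 143] 173 [92
[... 536 characters left out ...]
rail [61.09, 0.58] top [65.56, 0.56] bot [64.2, 0.57]
144 rail [58.73, 0.58] top [63.65, 0.56] bot [62.15, 0.56]
148 rail [56.35, 0.58] top [61.72, 0.56] bot [60.08, 0.56]
152 rail [53.96, 0.58] top [59.77, 0.55] bot [58.0, 0.56]
156 rail [51.55, 0.57] top [57.82, 0.55] bot [55.9, 0.56]
160 rail [49.12, 0.57] top [55.85, 0.55] bot [53.79, 0.56]
164 rail [46.67, 0.57] top [53.87, 0.55] bot [51.67, 0.55]
168 rail [44.21, 0.57] top [51.87, 0.55] bot [49.53, 0.55]
172 rail [41.73, 0.56] top [49.86, 0.54] bot [47.38, 0.55]
176 rail [39.23, 0.56] top [47.83, 0.54] bot [45.21, 0.55]
180 rail [36.72, 0.56] top [45.79, 0.54] bot [43.02, 0.55]
184 rail [34.19, 0.56] top [43.74, 0.54] bot [40.82, 0.54]
```

Slot mid and comb centre now agree within about 0.5 mm. Lowering gently, by feel.

{"fn": "move_arm", "kwargs": {
  "rows": [
    {"hand":1,"x":0,"y":0,"z":-0.007,"wx":0,"wy":0,"wz":0},
    {"hand":1,"x":0,"y":0,"z":-0.014,"wx":0,"wy":0,"wz":0},
    {"hand":1,"x":0,"y":0,"z":-0.021,"wx":0,"wy":0,"wz":0},
    {"hand":1,"x":0,"y":0,"z":-0.028,"wx":0,"wy":0,"wz":0},
    {"hand":1,"x":0,"y":0,"z":-0.035,"wx":0,"wy":0,"wz":0},
    {"hand":1,"x":0,"y":0,"z":-0.041,"wx":0,"wy":0,"wz":0},
    {"hand":1,"x":0,"y":0,"z":-0.046,"wx":0,"wy":0,"wz":0},
    {"hand":1,"x":0,"y":0,"z":-0.046,"wx":0,"wy":0,"wz":0}
  ]
}}

```text
t: 8.92
tool_pos: [0.471, 0.3765, 0.0691]
orientation: [[-0.298, 0.955, -0.0], [0.955, 0.298, -0.0], [-0.0, -0.0, -1.0]]
wrist_force: [0.3, -0.8, -1.0]
gripper_width: 0.0141
grip_force: 30.0
```

```bash
python3 -c "
from h import *
st()"
```

```text
t 8.92 pos [471.  376.5  69.1] yawY 17.35 tilt [-0.0003 -0.0004] F [ 0.27 -0.76 -1.03] M [-0.05  0.04  0.01] w 14.1 g 30.0
```

{"fn": "move_arm", "kwargs": {
  "rows": [
    {"hand":1,"x":0,"y":0,"z":-0.004,"wx":0,"wy":0,"wz":0},
    {"hand":1,"x":0,"y":0,"z":-0.008,"wx":0,"wy":0,"wz":0},
    {"hand":1,"x":0,"y":0,"z":-0.012,"wx":0,"wy":0,"wz":0},
    {"hand":1,"x":0,"y":0,"z":-0.016,"wx":0,"wy":0,"wz":0},
    {"hand":1,"x":0,"y":0,"z":-0.02,"wx":0,"wy":0,"wz":0},
    {"hand":1,"x":0,"y":0,"z":-0.02,"wx":0,"wy":0,"wz":0},
    {"hand":1,"x":0,"y":0,"z":-0.02,"wx":0,"wy":0,"wz":0},
    {"hand":1,"x":0,"y":0,"z":-0.02,"wx":0,"wy":0,"wz":0}
  ]
}}

```text
t: 9.58
tool_pos: [0.4712, 0.3766, 0.0654]
orientation: [[-0.298, 0.955, 0.0], [0.955, 0.298, 0.0], [-0.0, 0.0, -1.0]]
wrist_force: [-0.5, 0.1, -2.0]
gripper_width: 0.0136
grip_force: 30.0
```

```bash
python3 -c "
from h import *
st()"
```

```text
t 9.58 pos [471.2 376.6  65.4] yawY 17.34 tilt [0.0001 0.    ] F [-0.53  0.13 -2.01] M [-0.04  0.04 -0.01] w 13.6 g 30.0
```

The teeth are in the slots without load. Continuing to the lifter.

{"fn": "move_arm", "kwargs": {
  "rows": [
    {"hand":1,"x":0,"y":0,"z":-0.004,"wx":0,"wy":0,"wz":0},
    {"hand":1,"x":0,"y":0,"z":-0.008,"wx":0,"wy":0,"wz":0},
    {"hand":1,"x":0,"y":0,"z":-0.012,"wx":0,"wy":0,"wz":0},
    {"hand":1,"x":0,"y":0,"z":-0.016,"wx":0,"wy":0,"wz":0},
    {"hand":1,"x":0,"y":0,"z":-0.02,"wx":0,"wy":0,"wz":0},
    {"hand":1,"x":0,"y":0,"z":-0.024,"wx":0,"wy":0,"wz":0},
    {"hand":1,"x":0,"y":0,"z":-0.028,"wx":0,"wy":0,"wz":0},
    {"hand":1,"x":0,"y":0,"z":-0.03,"wx":0,"wy":0,"wz":0}
  ]
}}

```text
t: 10.25
tool_pos: [0.4712, 0.3766, 0.0599]
orientation: [[-0.298, 0.955, -0.0], [0.955, 0.298, 0.0], [0.0, -0.0, -1.0]]
wrist_force: [-1.4, -1.0, 4.8]
gripper_width: 0.0135
grip_force: 30.0
```

```bash
python3 -c "
from h import *
st()"
```

```text
t 10.25 pos [471.2 376.6  59.9] yawY 17.34 tilt [-0.0001  0.0001] F [-1.44 -0.97  4.76] M [-0.4   0.53  0.07] w 13.5 g 30.0
```

Lifter contact, about 6 N as expected. Pressing on slowly.

{"fn": "move_arm", "kwargs": {
  "rows": [
    {"hand":1,"x":0,"y":0,"z":-0.004,"wx":0,"wy":0,"wz":0},
    {"hand":1,"x":0,"y":0,"z":-0.008,"wx":0,"wy":0,"wz":0},
    {"hand":1,"x":0,"y":0,"z":-0.012,"wx":0,"wy":0,"wz":0},
    {"hand":1,"x":0,"y":0,"z":-0.016,"wx":0,"wy":0,"wz":0},
    {"hand":1,"x":0,"y":0,"z":-0.02,"wx":0,"wy":0,"wz":0},
    {"hand":1,"x":0,"y":0,"z":-0.024,"wx":0,"wy":0,"wz":0},
    {"hand":1,"x":0,"y":0,"z":-0.028,"wx":0,"wy":0,"wz":0},
    {"hand":1,"x":0,"y":0,"z":-0.03,"wx":0,"wy":0,"wz":0}
  ]
}}

```text
t: 10.92
tool_pos: [0.4712, 0.3766, 0.0539]
orientation: [[-0.298, 0.955, -0.0], [0.955, 0.298, 0.0], [0.0, 0.0, -1.0]]
wrist_force: [-2.3, -1.9, 5.2]
gripper_width: 0.014
grip_force: 30.0
```

```bash
python3 -c "
from h import *
st()"
```

```text
t 10.92 pos [471.2 376.6  53.9] yawY 17.34 tilt [-0.      0.0001] F [-2.35 -1.89  5.21] M [-0.42  0.5   0.  ] w 14.0 g 30.0
```

{"fn": "move_arm", "kwargs": {
  "rows": [
    {"hand":1,"x":0,"y":0,"z":-0.003,"wx":0,"wy":0,"wz":0},
    {"hand":1,"x":0,"y":0,"z":-0.005,"wx":0,"wy":0,"wz":0},
    {"hand":1,"x":0,"y":0,"z":-0.007,"wx":0,"wy":0,"wz":0},
    {"hand":1,"x":0,"y":0,"z":-0.009,"wx":0,"wy":0,"wz":0},
    {"hand":1,"x":0,"y":0,"z":-0.011,"wx":0,"wy":0,"wz":0},
    {"hand":1,"x":0,"y":0,"z":-0.013,"wx":0,"wy":0,"wz":0},
    {"hand":1,"x":0,"y":0,"z":-0.013,"wx":0,"wy":0,"wz":0},
    {"hand":1,"x":0,"y":0,"z":-0.013,"wx":0,"wy":0,"wz":0}
  ]
}}

```text
t: 11.58
tool_pos: [0.4712, 0.3766, 0.0513]
orientation: [[-0.298, 0.955, -0.0], [0.955, 0.298, 0.0], [0.0, 0.0, -1.0]]
wrist_force: [-1.2, -2.1, 5.1]
gripper_width: 0.0138
grip_force: 30.0
```

```bash
python3 -c "
from h import *
st()"
```

```text
t 11.58 pos [471.2 376.6  51.3] yawY 17.34 tilt [-0.      0.0002] F [-1.24 -2.14  5.11] M [-0.33  0.53  0.04] w 13.8 g 30.0
```

{"fn": "move_arm", "kwargs": {
  "rows": [
    {"hand":1,"x":0,"y":0,"z":-0.001,"wx":0,"wy":0,"wz":0},
    {"hand":1,"x":0,"y":0,"z":-0.002,"wx":0,"wy":0,"wz":0},
    {"hand":1,"x":0,"y":0,"z":-0.003,"wx":0,"wy":0,"wz":0},
    {"hand":1,"x":0,"y":0,"z":-0.004,"wx":0,"wy":0,"wz":0},
    {"hand":1,"x":0,"y":0,"z":-0.005,"wx":0,"wy":0,"wz":0},
    {"hand":1,"x":0,"y":0,"z":-0.006,"wx":0,"wy":0,"wz":0},
    {"hand":1,"x":0,"y":0,"z":-0.006,"wx":0,"wy":0,"wz":0},
    {"hand":1,"x":0,"y":0,"z":-0.006,"wx":0,"wy":0,"wz":0}
  ]
}}

```text
t: 12.25
tool_pos: [0.4712, 0.3766, 0.0503]
orientation: [[-0.298, 0.955, -0.0], [0.955, 0.298, 0.0], [0.0, 0.0, -1.0]]
wrist_force: [-1.9, -2.3, 7.0]
gripper_width: 0.0138
grip_force: 30.0
```

```bash
python3 -c "
from h import *
st()"
```

```text
t 12.25 pos [471.2 376.6  50.3] yawY 17.34 tilt [-0.0001  0.0002] F [-1.91 -2.26  7.03] M [-0.51  0.65  0.03] w 13.8 g 30.0
```

Force is starting to rise, so the spine is meeting the rail. Another 1.4 mm.

{"fn": "move_arm", "kwargs": {
  "rows": [
    {"hand":1,"x":0,"y":0,"z":-0.001,"wx":0,"wy":0,"wz":0},
    {"hand":1,"x":0,"y":0,"z":-0.002,"wx":0,"wy":0,"wz":0},
    {"hand":1,"x":0,"y":0,"z":-0.003,"wx":0,"wy":0,"wz":0},
    {"hand":1,"x":0,"y":0,"z":-0.004,"wx":0,"wy":0,"wz":0},
    {"hand":1,"x":0,"y":0,"z":-0.005,"wx":0,"wy":0,"wz":0},
    {"hand":1,"x":0,"y":0,"z":-0.006,"wx":0,"wy":0,"wz":0},
    {"hand":1,"x":0,"y":0,"z":-0.007,"wx":0,"wy":0,"wz":0},
    {"hand":1,"x":0,"y":0,"z":-0.007,"wx":0,"wy":0,"wz":0}
  ]
}}

```text
t: 12.92
tool_pos: [0.4713, 0.3766, 0.0495]
orientation: [[-0.298, 0.955, -0.0], [0.955, 0.298, 0.0], [0.0, -0.0, -1.0]]
wrist_force: [-2.9, -3.0, 11.7]
gripper_width: 0.0139
grip_force: 30.0
```

```bash
python3 -c "
from h import *
st()"
```

```text
t 12.92 pos [471.3 376.6  49.5] yawY 17.34 tilt [-0.0002  0.0004] F [-2.91 -3.02 11.73] M [-0.73  0.95  0.01] w 13.9 g 30.0
```

The slope matches the rail's rubber (6 N/mm), so the spine is seated. One small extra press, then ease off before opening.

{"fn": "move_arm", "kwargs": {
  "rows": [
    {"hand":1,"x":0,"y":0,"z":-0.001,"wx":0,"wy":0,"wz":0},
    {"hand":1,"x":0,"y":0,"z":-0.002,"wx":0,"wy":0,"wz":0},
    {"hand":1,"x":0,"y":0,"z":-0.003,"wx":0,"wy":0,"wz":0},
    {"hand":1,"x":0,"y":0,"z":-0.003,"wx":0,"wy":0,"wz":0},
    {"hand":1,"x":0,"y":0,"z":-0.003,"wx":0,"wy":0,"wz":0},
    {"hand":1,"x":0,"y":0,"z":-0.003,"wx":0,"wy":0,"wz":0},
    {"hand":1,"x":0,"y":0,"z":-0.003,"wx":0,"wy":0,"wz":0},
    {"hand":1,"x":0,"y":0,"z":-0.003,"wx":0,"wy":0,"wz":0}
  ]
}}

```text
t: 13.58
tool_pos: [0.4713, 0.3766, 0.0492]
orientation: [[-0.298, 0.955, -0.0], [0.955, 0.298, 0.0], [0.001, -0.0, -1.0]]
wrist_force: [-3.6, -3.3, 13.8]
gripper_width: 0.014
grip_force: 30.0
```

{"fn": "move_arm", "kwargs": {
  "rows": [
    {"hand":1,"x":0,"y":0,"z":0.002,"wx":0,"wy":0,"wz":0},
    {"hand":1,"x":0,"y":0,"z":0.004,"wx":0,"wy":0,"wz":0},
    {"hand":1,"x":0,"y":0,"z":0.006,"wx":0,"wy":0,"wz":0},
    {"hand":1,"x":0,"y":0,"z":0.007,"wx":0,"wy":0,"wz":0},
    {"hand":1,"x":0,"y":0,"z":0.007,"wx":0,"wy":0,"wz":0},
    {"hand":1,"x":0,"y":0,"z":0.007,"wx":0,"wy":0,"wz":0},
    {"hand":1,"x":0,"y":0,"z":0.007,"wx":0,"wy":0,"wz":0},
    {"hand":1,"x":0,"y":0,"z":0.007,"wx":0,"wy":0,"wz":0}
  ]
}}

```text
t: 14.25
tool_pos: [0.4712, 0.3767, 0.05]
orientation: [[-0.298, 0.955, -0.0], [0.955, 0.298, 0.0], [0.0, 0.0, -1.0]]
wrist_force: [-0.6, -2.0, 9.2]
gripper_width: 0.0141
grip_force: 30.0
```

```bash
python3 -c "
from h import *
st()"
```

```text
t 14.25 pos [471.2 376.7  50. ] yawY 17.34 tilt [-0.0001  0.0004] F [-0.57 -1.97  9.23] M [-0.52  0.79  0.01] w 14.1 g 30.0
```

{"fn": "move_arm", "kwargs": {
  "rows": [
    {"hand":1,"x":0,"y":0,"z":0.003,"wx":0,"wy":0,"wz":0},
    {"hand":1,"x":0,"y":0,"z":0.005,"wx":0,"wy":0,"wz":0},
    {"hand":1,"x":0,"y":0,"z":0.007,"wx":0,"wy":0,"wz":0},
    {"hand":1,"x":0,"y":0,"z":0.007,"wx":0,"wy":0,"wz":0},
    {"hand":0.6,"x":0,"y":0,"z":0.007,"wx":0,"wy":0,"wz":0},
    {"hand":0.2,"x":0,"y":0,"z":0.007,"wx":0,"wy":0,"wz":0},
    {"hand":0,"x":0,"y":0,"z":0.007,"wx":0,"wy":0,"wz":0},
    {"hand":0,"x":0,"y":0,"z":0.007,"wx":0,"wy":0,"wz":0}
  ]
}}

```text
t: 14.92
tool_pos: [0.4712, 0.3766, 0.0501]
orientation: [[-0.298, 0.955, 0.0], [0.955, 0.298, -0.0], [-0.0, 0.0, -1.0]]
wrist_force: [-0.3, -0.1, -0.4]
gripper_width: 0.0364
grip_force: 0.0
```

```bash
python3 -c "
from h import *
st()"
```

```text
t 14.92 pos [471.2 376.6  50.1] yawY 17.35 tilt [ 0.0001 -0.0002] F [-0.34 -0.12 -0.42] M [-0.    0.02  0.03] w 36.4 g 0.0
```

Released cleanly, with the comb's height as expected for fully home. Lifting and moving above the clip post with the jaws part-open, then looking.

{"fn": "move_arm", "kwargs": {
  "rows": [
    {"hand":0,"x":0,"y":0,"z":0.06,"wx":0,"wy":0,"wz":0},
    {"hand":0,"x":0,"y":0,"z":0.16,"wx":0,"wy":0,"wz":0},
    {"hand":0,"x":0,"y":0,"z":0.26,"wx":0,"wy":0,"wz":0},
    {"hand":0.1,"x":0,"y":0,"z":0.32,"wx":0,"wy":0,"wz":0},
    {"hand":0.2,"x":-0.012,"y":-0.1,"z":0.35,"wx":0,"wy":0,"wz":0},
    {"hand":0.3,"x":-0.025,"y":-0.22,"z":0.35,"wx":0,"wy":0,"wz":0},
    {"hand":0.4,"x":-0.037,"y":-0.34,"z":0.35,"wx":0,"wy":0,"wz":0},
    {"hand":0.4,"x":-0.049,"y":-0.427,"z":0.35,"wx":0,"wy":0,"wz":0}
  ]
}}

```text
t: 15.58
tool_pos: [0.4614, 0.2892, 0.1211]
orientation: [[-0.297, 0.955, 0.001], [0.955, 0.297, -0.0], [-0.0, 0.0, -1.0]]
wrist_force: [0.9, 1.1, -0.5]
gripper_width: 0.0278
grip_force: 0.0
```

{"fn": "move_arm", "kwargs": {
  "rows": [
    {"hand":0.4,"x":0,"y":0,"z":0,"wx":0,"wy":0,"wz":0},
    {"hand":0.4,"x":0,"y":0,"z":0,"wx":0,"wy":0,"wz":0},
    {"hand":0.4,"x":0,"y":0,"z":0,"wx":0,"wy":0,"wz":0},
    {"hand":0.4,"x":0,"y":0,"z":0,"wx":0,"wy":0,"wz":0},
    {"hand":0.4,"x":0,"y":0,"z":0,"wx":0,"wy":0,"wz":0},
    {"hand":0.4,"x":0,"y":0,"z":0,"wx":0,"wy":0,"wz":0},
    {"hand":0.4,"x":0,"y":0,"z":0,"wx":0,"wy":0,"wz":0},
    {"hand":0.4,"x":0,"y":0,"z":0,"wx":0,"wy":0,"wz":0}
  ]
}}

```text
t: 16.25
tool_pos: [0.4613, 0.2915, 0.1203]
orientation: [[-0.299, 0.954, -0.0], [0.954, 0.299, -0.0], [-0.0, -0.0, -1.0]]
wrist_force: [-0.1, 1.0, -0.2]
gripper_width: 0.0278
grip_force: 0.0
```

```bash
python3 - <<'E'
from h import *
st();c=arm.camera_params('wrist');a=arm.grab_frame('wrist');save('w4.png',a);np.savez('w4.npz',K=c['intrinsics'],T=c['T'])
for n,p in(('post',(.4614,.2913,.074)),('pivot',(.4969,.2951,.05)),('tab',(.4713,.3762,.074)),('end-',(.4713+.298*.049,.3762-.9545*.049,.044))):print(n,proj(c,p).round(1))
E
```

```text
t 16.25 pos [461.3 291.5 120.3] yawY 17.37 tilt [-0.0001 -0.0002] F [-0.12  0.98 -0.25] M [-0.06  0.03 -0.03] w 27.8 g 0.0
post [279.6 235.9]
pivot [328.3 232.2]
tab [339.4 110.8]
end- [328.9 181.4]
```

View pics/w4.png

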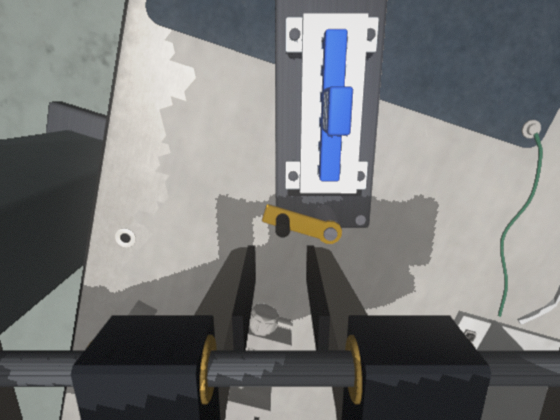

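The wrist view shows the comb seated in the rail, its end at row 181 as predicted for home. The clip's pivot is at (331,232) and the black post's top around (283,229). Refining both.

```bash
python3 - <<'E'
from h import *
w=np.load('w4.npz');c={'intrinsics':w['K'],'T':w['T']};b=cv2.imread('pics/w4.png');g=b.max(2)
for v in range(206,244,2):print(v,[int(x) for x in g[v,268:300:2]])
e=np.array([-.298,.9545]);n=np.array([.9545,.298]);o=np.array([471.3,376.1])-3.2*e  # rack center est
for nm,u,v,z in(('pivot',331,232,.05),('postbase',283,219,.05),('posttop',283,229,.074),('posttop2',283,231,.074),('tip',265,213,.05)):
    p=ray(c,u,v,z)[:2]*1000;print(nm,p.round(1),'row',((p-o)@e).round(1),((p-o)@n).round(1))
E
```

```text
206 [175, 150, 139, 126, 96, 79, 75, 75, 73, 73, 74, 72, 73, 73, 76, 73]
208 [166, 165, 164, 159, 154, 144, 123, 103, 85, 75, 73, 73, 73, 71, 72, 73]
210 [166, 166, 166, 164, 167, 163, 161, 154, 148, 132, 114, 87, 76, 68, 71, 73]
212 [165, 164, 166, 164, 164, 167, 160, 157, 157, 161, 159, 150, 140, 118, 96, 80]
214 [166, 165, 165, 167, 167, 125, 73, 57, 69, 121, 165, 166, 164, 162, 153, 144]
216 [167, 164, 164, 164, 132, 52, 45, 48, 47, 48, 121, 166, 167, 167, 167, 165]
218 [166, 163, 164, 160, 80, 47, 47, 47, 48, 41, 67, 160, 166, 166, 166, 165]
220 [165, 164, 163, 158, 72, 47, 44, 47, 45, 46, 51, 156, 164, 164, 168, 166]
222 [160, 163, 164, 157, 71, 44, 48, 46, 43, 50, 49, 154, 167, 164, 166, 166]
224 [148, 133, 145, 150, 70, 45, 49, 49, 46, 44, 43, 154, 164, 164, 164, 164]
226 [140, 127, 127, 123, 54, 48, 48, 48, 49, 47, 43, 149, 163, 163, 162, 163]
228 [149, 128, 129, 124, 55, 48, 50, 48, 49, 47, 45, 128, 165, 164, 162, 162]
230 [188, 126, 129, 121, 52, 49, 46, 47, 50, 45, 46, 106, 144, 155, 161, 164]
232 [156, 125, 125, 120, 58, 45, 46, 47, 48, 44, 48, 111, 127, 127, 132, 141]
234 [154, 128, 126, 131, 90, 44, 45, 46, 46, 46, 75, 125, 128, 127, 124, 126]
236 [184, 130, 128, 129, 125, 98, 60, 51, 53, 86, 119, 126, 127, 128, 126, 125]
238 [178, 125, 127, 128, 125, 127, 121, 116, 119, 127, 125, 124, 124, 124, 126, 124]
240 [146, 127, 128, 128, 128, 128, 126, 125, 127, 126, 126, 124, 125, 126, 124, 126]
242 [131, 128, 128, 128, 128, 129, 126, 125, 125, 126, 126, 125, 124, 125, 123, 126]
pivot [498.7 295.8] row -81.6 2.2
postbase [462.7 295. ] row -71.7 -32.4
posttop [462.  296.5] row -70.0 -32.5
posttop2 [462.5 295.2] row -71.4 -32.5
tip [449.2 295.5] row -67.2 -45.1
```

Post at about (462.4, 295.4) mm, clip angle about 1.29 rad. Descending to pinch it.

{"fn": "move_arm", "kwargs": {
  "rows": [
    {"hand":0.4,"x":0.004,"y":0.0175,"z":0,"wx":0,"wy":0,"wz":0},
    {"hand":0.4,"x":0.004,"y":0.0175,"z":-0.04,"wx":0,"wy":0,"wz":0},
    {"hand":0.4,"x":0.004,"y":0.0175,"z":-0.09,"wx":0,"wy":0,"wz":0},
    {"hand":0.4,"x":0.004,"y":0.0175,"z":-0.14,"wx":0,"wy":0,"wz":0},
    {"hand":0.4,"x":0.004,"y":0.0175,"z":-0.19,"wx":0,"wy":0,"wz":0},
    {"hand":0.4,"x":0.004,"y":0.0175,"z":-0.23,"wx":0,"wy":0,"wz":0},
    {"hand":0.4,"x":0.004,"y":0.0175,"z":-0.265,"wx":0,"wy":0,"wz":0},
    {"hand":0.4,"x":0.004,"y":0.0175,"z":-0.265,"wx":0,"wy":0,"wz":0}
  ]
}}

```text
t: 16.97
tool_pos: [0.4612, 0.2939, 0.0655]
orientation: [[-0.298, 0.955, -0.002], [0.955, 0.298, -0.002], [-0.001, -0.003, -1.0]]
wrist_force: [-0.2, -0.7, 0.6]
gripper_width: 0.0276
grip_force: 0.0
```

{"fn": "move_arm", "kwargs": {
  "rows": [
    {"hand":0.6,"x":0,"y":0,"z":0,"wx":0,"wy":0,"wz":0},
    {"hand":0.7,"x":0,"y":0,"z":0,"wx":0,"wy":0,"wz":0},
    {"hand":0.8,"x":0,"y":0,"z":0,"wx":0,"wy":0,"wz":0},
    {"hand":1,"x":0,"y":0,"z":0,"wx":0,"wy":0,"wz":0},
    {"hand":1,"x":0,"y":0,"z":0,"wx":0,"wy":0,"wz":0},
    {"hand":1,"x":0,"y":0,"z":0,"wx":0,"wy":0,"wz":0},
    {"hand":1,"x":0,"y":0,"z":0,"wx":0,"wy":0,"wz":0},
    {"hand":1,"x":0,"y":0,"z":0,"wx":0,"wy":0,"wz":0}
  ]
}}

```text
t: 17.63
tool_pos: [0.4617, 0.2947, 0.0676]
orientation: [[-0.298, 0.954, -0.001], [0.954, 0.298, -0.0], [0.0, -0.001, -1.0]]
wrist_force: [-4.1, -1.7, 5.3]
gripper_width: 0.0086
grip_force: 30.0
```

```bash
python3 -c "
from h import *
st()"
```

```text
t 17.63 pos [461.7 294.7  67.6] yawY 17.36 tilt [-0.0009 -0.0001] F [-4.15 -1.66  5.35] M [-0.37  1.07  0.03] w 8.6 g 30.0
```

Pinched (8.6 mm). Swinging the first part of the arc.

{"fn": "move_arm", "kwargs": {
  "rows": [
    {"hand":1,"x":0.001,"y":0.01,"z":0,"wx":0,"wy":0,"wz":0},
    {"hand":1,"x":0.002,"y":0.022,"z":0,"wx":0,"wy":0,"wz":0},
    {"hand":1,"x":0.003,"y":0.033,"z":0,"wx":0,"wy":0,"wz":0},
    {"hand":1,"x":0.0045,"y":0.0435,"z":0,"wx":0,"wy":0,"wz":0},
    {"hand":1,"x":0.011,"y":0.066,"z":0,"wx":0,"wy":0,"wz":0},
    {"hand":1,"x":0.02,"y":0.0875,"z":0,"wx":0,"wy":0,"wz":0},
    {"hand":1,"x":0.02,"y":0.0875,"z":0,"wx":0,"wy":0,"wz":0},
    {"hand":1,"x":0.02,"y":0.0875,"z":0,"wx":0,"wy":0,"wz":0}
  ]
}}

```text
t: 18.3
tool_pos: [0.4649, 0.3122, 0.0674]
orientation: [[-0.298, 0.955, -0.003], [0.955, 0.298, -0.001], [0.0, -0.003, -1.0]]
wrist_force: [-5.7, -1.1, 5.5]
gripper_width: 0.0086
grip_force: 30.0
```

```bash
python3 - <<'E'
from h import *
st();a=arm.grab_frame('top');save('t1.png',a);c=arm.camera_params('top')
h=cv2.cvtColor(a,cv2.COLOR_RGB2HSV);m=cv2.inRange(h,(20,120,80),(35,255,255));v,u=np.where(m[200:290,130:220]);print(len(u),(u+130).min() if len(u) else 0,(u+130).max() if len(u) else 0)
if len(u):
    P=np.array([ray(c,x+130,y+200,.05)[:2] for x,y in zip(u,v)])*1000;print(P.min(0),P.max(0),P.mean(0))
E
```

```text
t 18.30 pos [464.9 312.2  67.4] yawY 17.35 tilt [-0.0026 -0.0006] F [-5.71 -1.11  5.5 ] M [-0.4   1.53 -0.13] w 8.6 g 30.0
121 158 186
[436.03234834 285.92588691] [516.54688933 346.17436225] [485.23933022 301.45663134]
```

{"fn": "move_arm", "kwargs": {
  "rows": [
    {"hand":1,"x":0.013,"y":0.02,"z":0,"wx":0,"wy":0,"wz":0},
    {"hand":1,"x":0.0275,"y":0.0385,"z":0,"wx":0,"wy":0,"wz":0},
    {"hand":1,"x":0.045,"y":0.0545,"z":0,"wx":0,"wy":0,"wz":0},
    {"hand":1,"x":0.064,"y":0.0685,"z":0,"wx":0,"wy":0,"wz":0},
    {"hand":1,"x":0.078,"y":0.077,"z":0,"wx":0,"wy":0,"wz":0},
    {"hand":1,"x":0.092,"y":0.083,"z":0,"wx":0,"wy":0,"wz":0},
    {"hand":1,"x":0.1,"y":0.086,"z":0,"wx":0,"wy":0,"wz":0},
    {"hand":1,"x":0.1,"y":0.086,"z":0,"wx":0,"wy":0,"wz":0}
  ]
}}

```text
t: 19.02
tool_pos: [0.4837, 0.332, 0.0674]
orientation: [[-0.299, 0.954, -0.004], [0.954, 0.299, 0.002], [0.003, -0.003, -1.0]]
wrist_force: [-7.6, 3.2, 4.8]
gripper_width: 0.0088
grip_force: 30.0
```

```bash
python3 -c "
from h import *
st()"
```

```text
t 19.02 pos [483.7 332.   67.4] yawY 17.42 tilt [-0.0039  0.0022] F [-7.62  3.24  4.84] M [ 0.63  1.95 -0.26] w 8.8 g 30.0
```

{"fn": "move_arm", "kwargs": {
  "rows": [
    {"hand":1,"x":0.003,"y":0.001,"z":0,"wx":0,"wy":0,"wz":0},
    {"hand":1,"x":0.006,"y":0.002,"z":0,"wx":0,"wy":0,"wz":0},
    {"hand":1,"x":0.009,"y":0.003,"z":0,"wx":0,"wy":0,"wz":0},
    {"hand":1,"x":0.012,"y":0.004,"z":0,"wx":0,"wy":0,"wz":0},
    {"hand":1,"x":0.012,"y":0.004,"z":0,"wx":0,"wy":0,"wz":0},
    {"hand":1,"x":0.012,"y":0.004,"z":0,"wx":0,"wy":0,"wz":0},
    {"hand":1,"x":0.012,"y":0.004,"z":0,"wx":0,"wy":0,"wz":0},
    {"hand":1,"x":0.012,"y":0.004,"z":0,"wx":0,"wy":0,"wz":0}
  ]
}}

```text
t: 19.68
tool_pos: [0.4859, 0.3324, 0.0674]
orientation: [[-0.299, 0.954, -0.004], [0.954, 0.299, 0.002], [0.003, -0.003, -1.0]]
wrist_force: [-8.6, 3.4, 5.2]
gripper_width: 0.0086
grip_force: 30.0
```

```bash
python3 -c "
from h import *
st()"
```

```text
t 19.68 pos [485.9 332.4  67.4] yawY 17.41 tilt [-0.0039  0.0019] F [-8.65  3.44  5.18] M [ 0.6   1.92 -0.18] w 8.6 g 30.0
```

{"fn": "move_arm", "kwargs": {
  "rows": [
    {"hand":1,"x":0.003,"y":0.001,"z":0,"wx":0,"wy":0,"wz":0},
    {"hand":1,"x":0.006,"y":0.002,"z":0,"wx":0,"wy":0,"wz":0},
    {"hand":1,"x":0.009,"y":0.003,"z":0,"wx":0,"wy":0,"wz":0},
    {"hand":1,"x":0.012,"y":0.003,"z":0,"wx":0,"wy":0,"wz":0},
    {"hand":1,"x":0.012,"y":0.003,"z":0,"wx":0,"wy":0,"wz":0},
    {"hand":1,"x":0.012,"y":0.003,"z":0,"wx":0,"wy":0,"wz":0},
    {"hand":1,"x":0.012,"y":0.003,"z":0,"wx":0,"wy":0,"wz":0},
    {"hand":1,"x":0.012,"y":0.003,"z":0,"wx":0,"wy":0,"wz":0}
  ]
}}

```text
t: 20.35
tool_pos: [0.4861, 0.3328, 0.0672]
orientation: [[-0.3, 0.954, -0.008], [0.954, 0.3, 0.001], [0.003, -0.008, -1.0]]
wrist_force: [-14.3, 1.8, 9.2]
gripper_width: 0.0087
grip_force: 30.0
```

```bash
python3 -c "
from h import *
st()"
```

```text
t 20.35 pos [486.1 332.8  67.2] yawY 17.45 tilt [-0.0083  0.0005] F [-14.28   1.78   9.24] M [ 0.22  3.1  -0.15] w 8.7 g 30.0
```

Stop reached (force up to 14 N for 0.2 mm of motion). Easing off, opening and lifting clear.

{"fn": "move_arm", "kwargs": {
  "rows": [
    {"hand":1,"x":-0.004,"y":-0.001,"z":0.002,"wx":0,"wy":0,"wz":0},
    {"hand":1,"x":-0.009,"y":-0.003,"z":0.004,"wx":0,"wy":0,"wz":0},
    {"hand":1,"x":-0.009,"y":-0.003,"z":0.004,"wx":0,"wy":0,"wz":0},
    {"hand":0.6,"x":-0.009,"y":-0.003,"z":0.004,"wx":0,"wy":0,"wz":0},
    {"hand":0.4,"x":-0.009,"y":-0.003,"z":0.004,"wx":0,"wy":0,"wz":0},
    {"hand":0.4,"x":-0.009,"y":-0.003,"z":0.004,"wx":0,"wy":0,"wz":0},
    {"hand":0.4,"x":-0.009,"y":-0.003,"z":0.004,"wx":0,"wy":0,"wz":0},
    {"hand":0.4,"x":-0.009,"y":-0.003,"z":0.004,"wx":0,"wy":0,"wz":0}
  ]
}}

```text
t: 21.02
tool_pos: [0.4899, 0.3299, 0.0683]
orientation: [[-0.297, 0.955, 0.001], [0.955, 0.297, 0.0], [-0.0, 0.001, -1.0]]
wrist_force: [-0.0, -0.0, 0.0]
gripper_width: 0.0271
grip_force: 0.0
```

{"fn": "move_arm", "kwargs": {
  "rows": [
    {"hand":0.4,"x":0,"y":0,"z":0.05,"wx":0,"wy":0,"wz":0},
    {"hand":0.4,"x":0,"y":0,"z":0.15,"wx":0,"wy":0,"wz":0},
    {"hand":0.4,"x":0,"y":0,"z":0.28,"wx":0,"wy":0,"wz":0},
    {"hand":0.4,"x":0,"y":-0.1,"z":0.4,"wx":0,"wy":0,"wz":0},
    {"hand":0.4,"x":0,"y":-0.25,"z":0.5,"wx":0,"wy":0,"wz":0},
    {"hand":0.4,"x":0,"y":-0.4,"z":0.5,"wx":0,"wy":0,"wz":0},
    {"hand":0.4,"x":0,"y":-0.55,"z":0.5,"wx":0,"wy":0,"wz":0},
    {"hand":0.4,"x":0,"y":-0.6,"z":0.5,"wx":0,"wy":0,"wz":0}
  ]
}}

```text
t: 21.68
tool_pos: [0.4899, 0.2054, 0.1696]
orientation: [[-0.293, 0.956, 0.002], [0.956, 0.293, -0.001], [-0.001, 0.001, -1.0]]
wrist_force: [0.2, -0.6, 0.5]
gripper_width: 0.0275
grip_force: 0.0
```

```bash
python3 - <<'E'
from h import *
st();c=arm.camera_params('wrist');a=arm.grab_frame('wrist');t=arm.grab_frame('top')
save('t2.png',t)
A=cv2.resize(t[205:290,90:210],(480,340),interpolation=cv2.INTER_CUBIC);u,v=proj(c,(.478,.35,.04));print(u,v)
x0=int(np.clip(u-70,0,420));y0=int(np.clip(v-85,0,250))
B=cv2.resize(a[y0:y0+170,x0:x0+140],(280,340),interpolation=cv2.INTER_CUBIC)
save('fin.png',np.hstack([A,B]))
ct=arm.camera_params('top')
for n,p in(('end-',(.4713+.298*.049,.3762-.9545*.049,.044)),('end- not home',(.4713+.298*.049,.3762-.9545*.049,.054))):print(n,proj(c,p)-[x0,y0],proj(ct,p)-[90,205])
E
```

```text
t 21.68 pos [489.9 205.4 169.6] yawY 17.03 tilt [ 0.0015 -0.0006] F [ 0.15 -0.61  0.49] M [-0.11  0.04 -0.05] w 27.5 g 0.0
320.26068054465037 19.14549993164796
end- [71.88236598 50.17957591] [75.76065345 35.88618241]
end- not home [73.46383993 48.3812409 ] [74.64230748 35.69533824]
```

View pics/fin.png

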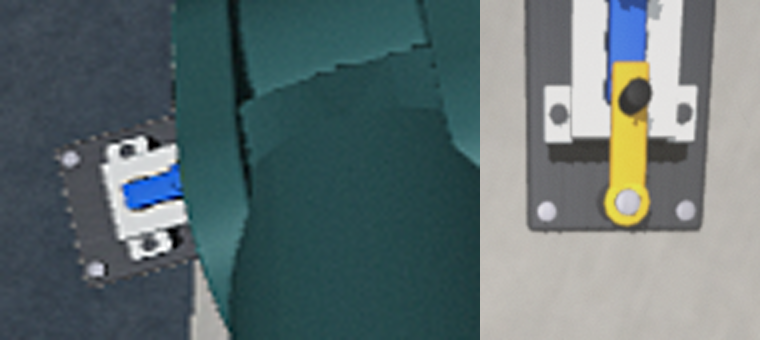

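The final view shows the yellow clip lying along the row over the comb's end: pivot at (627,202), tip at (631,63). Checking its angle numerically.

```bash
python3 - <<'E'
from h import *
s=st();c=arm.camera_params('wrist');a=arm.grab_frame('wrist')
h=cv2.cvtColor(a,cv2.COLOR_RGB2HSV);m=cv2.inRange(h,(18,120,80),(35,255,255));m[140:]=0
out=[]
for lo,hi in((56,70),(70,85)):
    P=[]
    for v in range(lo,hi):
        q=np.where(m[v])[0];P.append(ray(c,(q.min()+q.max())/2,v,.05)[:2]*1000)
    out.append(np.mean(P,0))
cs,_=cv2.findContours(m,cv2.RETR_EXTERNAL,cv2.CHAIN_APPROX_NONE);k=max(cs,key=cv2.contourArea)[:,0]
P=np.array([ray(c,x,y,.05)[:2]*1000 for x,y in k],np.float32)
l=cv2.fitLine(P,cv2.DIST_L2,0,.01,.01).ravel();print('fit',np.degrees(np.arctan2(l[1],l[0]))%180,cv2.minAreaRect(P))
B=ray(c,250+(547+.5-480)/2,211/2,.01)[:2]-ray(c,250+(685+.5-480)/2,211/2,.01)[:2];print('rack x dir from screws',np.degrees(np.arctan2(-B[1],-B[0])))
E
```

```text
t 21.78 pos [489.8 208.1 169.2] yawY 17.10 tilt [0.0012 0.0004] F [ 0.4   0.78 -0.56] M [-0.07 -0.   -0.03] w 27.4 g 0.0
fit 108.74203 ((491.55670166015625, 313.80047607421875), (17.188749313354492, 57.993858337402344), 18.55735969543457)
rack x dir from screws 17.041639526842502
```

The clip reads within about 1.4° of the row, which is within measurement bias, and the stop was felt. The arm is clear. Handing in.

```bash
python3 -c "
from plant import arm
print(arm.sign_off())"
```

```text
the job is handed in; nothing more can be done
None
```

The comb is seated fully home in the rail, the yellow clip is swung to its stop over the comb's end, the gripper is released and clear, and the job was handed in at about 22 s; no verdict came back.

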